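Weigh out cooking chocolate on a dial scale, full bar back to the rack

ROBOT

A 6-joint arm with a two-finger parallel gripper is mounted at the origin on a cart in front of the work surface, level with it; the furniture and walls round the work are solid. World frame = base frame: x ahead of the robot, y to its left, z up, the work surface at z = 0. Lengths are in m, angles in rad, forces in N, time in s.
With the tool pointing down it reaches from about 0.3 to 0.775 m from the base axis. Payload 14.6 kg.
Tool frame: the origin (TCP) lies midway between the tips of the shut fingers; the grasp point (between the pads) lies robot.grasp_offset behind it (robot.grasp_offset is the distance from the TCP to the grasp point, in m); z points along the fingers, y is the line along which they close (so a half turn about z gives the same grasp; the last joint's range is limited). The gripper opens to 85 mm and grips with 20 to 120 N. Pads are 22 mm wide; open, the fingers measure 114 mm over their backs; the gripper's body (76 mm by 85 mm) begins 54 mm behind the grasp point. The pads swing forward as they close: fully open they stand 13 mm farther back than shut.
Start: joints at [-1.39, 0.3, 1.521, -0, 1.321, -0.067], TCP at [0.135, -0.533, 0.231] pointing down, gripper open.
Joint ranges: [-3.03, 3.03], [-0.79, 2.21], [0.23, 2.52], [-1.04, 4.18], [0, 3.07], [-2.55, 2.55]. Speed limits (rad/s): [2.22, 2.22, 2.57, 3.14, 3.14, 3.14].

INTERFACE

Orientations are given as a unit quaternion [x, y, z, w].
In Python, from cell import robot, viewer gives the robot as it stands.
- The arm moves only by the tool send_rows, never from a script. Its argument "series" is a list of rows, each a list of 3 entries, a list of its own where there are three numbers: the shift along the tool's x, y, z each as a share of 0.25 m, from -1 to 1, then the turn about the tool's z as a share of pi/2 rad, from -1 to 1, then the finger opening in mm, from 0 to 85.4. A call has 1 to 12 rows; each row is the pose to reach, as a shift and turn from the pose commanded when the call began, along the tool's axes at that moment; what a row does not reach only later rows make up. A row lasts 1/8 s, in which the tool goes at most 62.5 mm and 10.7 degrees, less where a joint would pass 70% of its speed; a pose out of reach is approached as far as the arm can. A call with a number of a shift or a turn outside -1 to 1 is refused whole. A call with a gripper value outside its range is refused whole. The fingers move at their own pace and stop on an object; "newtons" is the grip in N (left out, the last holds). Time passes only in rows, so rows that repeat a pose let the fingers close. It gives the time, the measured TCP pose, the force, the opening and the grip force at its end, in the units of the state.
- robot.read_state(): the state, without advancing time (a new reading comes with each control period).
- viewer.capture(name): name is "scene" or "top"; returns the picture (384x512x3 uint8, blue, green, red); there is no depth.
- viewer.camera_params(name): a dict with "K" (3x3 intrinsics, pixels), "k1" (the pictures are not rectified: a ray, as slopes to the right and down, at radius r is drawn at 1 + k1 r^2 times it, then the intrinsics apply), "world_from_camera" (4x4, takes a point from camera to world coordinates). Camera axes: x right, y down, z forward; pixel columns grow to the right and rows downward; lengths in m; the calibration is good to about 2 mm. A picture is of the moment at which its call begins. camera_params takes no time and is no camera call.
- robot.close_job(): hands the job in; it is judged then, once.
Trained networks look in the newest picture that a camera, given by its name, has taken for a name from the list of things; names that differ only in an ending like _2 or _b are one class to them, and where a whole thing is asked for, a point or a joint stands for the part that bears it (a point fixed in the world has none). Each returns a list of dicts, best first, with "confidence" (0 to 1); they miss things now and then, are a little off and sometimes report something else, mostly with a low value. They report only what shows in the picture. A call takes as long as a camera call. They do not tell look-alikes from the thing itself.
- viewer.find_in(camera, query): "box" ([centre column, centre row, width, height] in pixels, round what is visible of it).
- viewer.mark_of(camera, query): "xy" ([column, row] in pixels: a listed point, or the origin of a listed thing).
The state is a dict: "time": time; "joint_positions": joint angles; "dq": joint speeds; "joint_efforts": joint torques, N m; "ee_pos": TCP position; "ee_rot": TCP orientation; "wrist_force": force on the tool from outside, world axes, zero at the start; "ft_torque": the same for the moment, N m; "opening": finger opening in m; "finger_force": force on a finger pad.
Only numpy, scipy, OpenCV 4.12 (cv2) and the standard library are available. Lean on these libraries where they do the work, as an engineer would, in place of code of your own. Each camera call takes 0.05 s, during which the arm holds its last target. There are 200 camera calls.

TASK

The full bar of chocolate on the dial scale is far too much for this sauce: put it back, fully home, into the empty pocket of the sloped rack (the one with the card holder). Weigh out short bars from the rack instead, laying them one at a time on the scale's platter until its needle rests between the two limit hands on the dial; a short bar that is not needed stays in its pocket. Lay the bars down without dropping them, leave the limit hands as they are set, and do not shove the timer, spoon or tongs about.

Things in the scene. Friction and masses are not known exactly. Their poses are not given: they have to be found in the camera images.
- long_bar: the full bar of dark cooking chocolate, a flat slab 200 x 56 x 16 mm with raised squares on top, about 235 g (within 5 %). Origin: centre of its underside; x along its length, z out of its upper face. It starts lying flat on the scale's platter, at any of a range of yaws.
- short_a: a short bar of the same chocolate, 72 x 56 x 16 mm, about 82 g (within 10 %, not known in advance). Origin: centre of its underside; x along its length (up the slope), z out of its upper face. It starts in a rack pocket: lower end on the pocket's end stop, underside on the sloped board, upper 48 mm free of the cover.
- short_b: the second short bar, same size and description as short_a, its own unknown weight; it starts in another pocket.
- tag: white card holder (46 x 19 mm) on the cover of the empty pocket (any of the three), fixed. Its frame is the pocket's: x up the slope along it, y across (level), z out of the sloped board. Origin: on the board's surface, on the pocket's centre line, 36 mm up from its end stop. The full bar fully home has its lower end at x = -36, so its origin at x = +64, y = 0, z = 0 mm, its x axis along this x.
- rack: fixed steel rack, 278 mm wide, 190 deep, 150 high, origin under its centre, board sloping up away from the robot at 30 degrees. Pockets at y = -86, 0, +86 mm: slots 60 mm wide, 18.5 high, 24 deep up the slope from the end stop (x = -90, z = 40 mm), under a 2 mm cover whose lip flares 3 mm out over 6 mm more; above it the board is open for 175 mm. Bars in neighbouring pockets are 30 mm apart.
- platter_top (a point): centre of the upper face of the scale's flat steel platter, 215 x 215 mm, on a spring: 130 mm above the worktop when empty, sinking straight down 0.06 mm per gram (24 mm at 400 g, end stop at 26 mm). Axes as the scale's: x away from the robot at yaw 0. The dial housing reaches 206 mm forward of this point.
- needle (a joint): reading of the scale's dial, radians clockwise from the top as the robot sees it: 0 empty, 0.01175 rad per gram (4.7 at 400 g); settles in under a second. The dial, 95 mm across on the scale's 45-degree front face, is marked every 10 g, longest marks every 100 g; the needle is the single black hand.
- target (a joint): where the limit hands are set: angle of the middle of the grey arc between the two dark limit hands, radians clockwise from the top. The hands stand 0.564 rad (48 g) to either side of it, and turn with the small setting knob in the middle of the dial if that is pushed.
- needle_tip (a point): point on the needle 36 mm from the dial's centre
- target_mid (a point): point midway between the limit hands, 36 mm from the dial's centre, in the plane in which needle_tip moves
- timer: round kitchen timer, 66 mm across, 48 mm high, bystander; origin under its centre
- spoon: steel tasting spoon, 184 mm, bystander; origin under its centre
- tongs: steel tongs, 232 mm, lying flat, bystander; origin under the centre
There are look-alikes about, which are no part of the job. Leave any orange look-alike of the short_a alone.

How it is judged:
At the end, for the whole second after the job is handed in: Needle at rest between the limit hands; full bar home in the card-holder pocket (within 5 mm along, 6 mm across, 0.08 rad, on the board); each short bar either in its own pocket as at the start (8 mm) or resting with its centre on the platter; all still (distance between needle_tip and target_mid below 0.02 m and x of long_bar in the frame of tag between 0.059 and 0.069 m and y of long_bar in the frame of tag between -0.006 and 0.006 m and z of long_bar in the frame of tag between -0.004 and 0.006 m and angle between the x axis of long_bar and the x axis of tag, either way round below 0.08 rad and (distance of short_a from where it was at the start of the episode below 0.008 m or (x of short_a in the frame of platter_top between -0.1 and 0.1 m and y of short_a in the frame of platter_top between -0.1 and 0.1 m and z of short_a in the frame of platter_top between -0.006 and 0.034 m)) and (distance of short_b from where it was at the start of the episode below 0.008 m or (x of short_b in the frame of platter_top between -0.1 and 0.1 m and y of short_b in the frame of platter_top between -0.1 and 0.1 m and z of short_b in the frame of platter_top between -0.006 and 0.034 m)) and linear speed of each of short_a, short_b, long_bar below 0.02 m/s and velocity of joint needle between -0.15 and 0.15 rad/s); the robot touches nothing.
It fails at once if a chocolate bar is dropped: it moves faster than 0.75 m/s (a fall of about 30 mm) with no finger on it ((linear speed of short_a above 0.75 m/s and contact force between the fingers and short_a below 0.05 N) or (linear speed of short_b above 0.75 m/s and contact force between the fingers and short_b below 0.05 N) or (linear speed of long_bar above 0.75 m/s and contact force between the fingers and long_bar below 0.05 N)).
It fails at once if the two limit hands on the dial are turned (by more than about 8 degrees) (distance of target_mid from where it was at the start of the episode above 0.005 m).
It fails at once if the timer, spoon or tongs is shoved by more than 40 mm (distance of any of timer, spoon, tongs from where it was at the start of the episode above 0.04 m).
It also fails if it takes over 67 s, if anything falls off the work surface, if the arm or the gripper's body presses on something with over 40 N, if the wrist force passes 120 N, or if a joint passes its speed limit or range.

## Working session

There is one attempt and no reset: what is moved stays moved. The work goes in short steps, Python scripts to look and compute and a tool call to move; the robot and the scene stay as the last step left them, time stands still between calls to the robot, and variables do not carry over. Pictures are saved under pics/ and viewed, at most 10 in all, crops included, and the job is handed in when it is done.

Besides the shell and the picture viewer there is one more tool, called after ">>>" as name([rows], argument=value, ...), one row to a line, values as JSON. send_rows: Moves the arm, as the interface text tells. Shift numbers are shares of 0.25 m and turn numbers shares of pi/2 rad, none past 1 either way. Its arguments: {"type":"object","properties":{"series":{"type":"array"},"newtons":{"type":"number"}},"required":["series"]}

```bash
ls; mkdir -p pics; python3 - <<'E'
from cell import robot, viewer
import cv2,numpy as np
np.set_printoptions(precision=4,suppress=True)
for c in ("scene","top"):
    im=viewer.capture(c); cv2.imwrite(f"pics/{c}0.png",im)
    p=viewer.camera_params(c); print(c,p["K"],p["k1"],p["world_from_camera"])
    for q in ["long_bar","short_a","tag","rack","platter_top","needle","needle_tip","target_mid","timer","spoon","tongs"]:
        try:
            m=viewer.mark_of(c,q)
            print(q,[(np.round(d["xy"],1).tolist(),round(d["confidence"],2)) for d in m[:5]])
        except Exception as e: print(q,e)
s=robot.read_state(); print(s); print(robot.grasp_offset)
E
```

```text
pics
scene [[407.1053   0.     250.9217]
 [  0.     407.1053 190.7611]
 [  0.       0.       1.    ]] -0.08569698213818715 [[-0.6776 -0.5538  0.484  -0.0756]
 [-0.7353  0.5226 -0.4316  0.5594]
 [-0.0139 -0.6483 -0.7613  1.1338]
 [ 0.      0.      0.      1.    ]]
long_bar [([282.5, 167.9], 0.92)]
short_a [([215.3, 238.9], 0.61), ([260.6, 148.6], 0.61), ([196.4, 257.7], 0.48)]
tag [([232.1, 221.2], 0.41)]
rack [([202.5, 238.1], 0.7)]
platter_top [([283.0, 166.7], 0.95)]
needle it knows: long_bar, needle_tip, platter_top, rack, short, spoon, tag, target_mid, timer, tongs
needle_tip [([283.7, 164.2], 0.51)]
target_mid [([327.3, 192.9], 0.36), ([194.9, 257.8], 0.34)]
timer [([278.9, 244.1], 0.87)]
spoon []
tongs [([228.3, 294.2], 0.68)]
top [[421.7481   0.     252.374 ]
 [  0.     421.7481 191.6022]
 [  0.       0.       1.    ]] 0.0032721381036578353 [[ 0.1496 -0.9677  0.2029  0.3445]
 [-0.9887 -0.1466  0.0296 -0.043 ]
 [ 0.0011 -0.205  -0.9788  1.2176]
 [ 0.      0.      0.      1.    ]]
long_bar [([312.8, 197.2], 0.95)]
short_a [([154.0, 199.5], 0.91), ([344.2, 144.0], 0.81), ([234.3,
[... 240 characters left out ...]
get_mid, timer, tongs
needle_tip []
target_mid [([321.4, 265.2], 0.37)]
timer [([238.4, 252.6], 0.95)]
spoon [([185.5, 199.3], 0.63), ([348.0, 285.8], 0.58)]
tongs [([155.1, 255.8], 0.64)]
{'time': 1.1, 'joint_positions': array([-1.3896,  0.2999,  1.521 , -0.    ,  1.3207, -0.0666]), 'dq': array([ 0.0003,  0.0005, -0.0004, -0.0001, -0.0001, -0.0014]), 'joint_efforts': array([ -0.0001, -54.336 , -36.1983,  -0.0001,   0.0006,  -0.    ]), 'ee_pos': array([ 0.1349, -0.5332,  0.2313]), 'ee_rot': array([ 0.9923,  0.1236, -0.    ,  0.    ]), 'wrist_force': array([ 0.3636, -0.3228, -0.2831]), 'ft_torque': array([-0.0404,  0.0725, -0.0073]), 'finger_force': 0.0, 'opening': 0.08523496816289668}
0.0187
```

```bash
python3 - <<'E'
import cv2,numpy as np
a=cv2.imread("pics/top0.png");b=cv2.imread("pics/scene0.png")
cv2.imwrite("pics/t1.png",cv2.resize(a[90:330,90:410],(800,600),interpolation=cv2.INTER_CUBIC))
cv2.imwrite("pics/s1.png",cv2.resize(b[90:330,130:450],(800,600),interpolation=cv2.INTER_CUBIC))
E
```

```text
(no output)
```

View pics/t1.png

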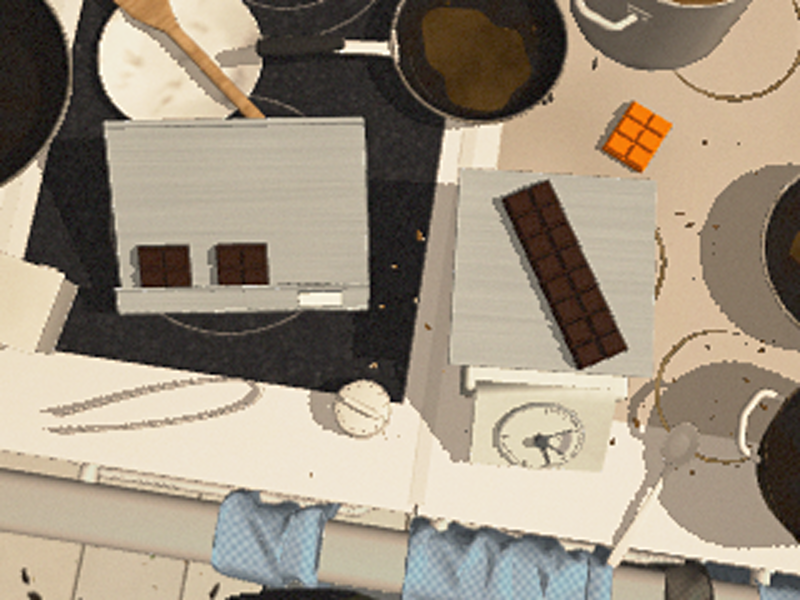

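View pics/s1.png

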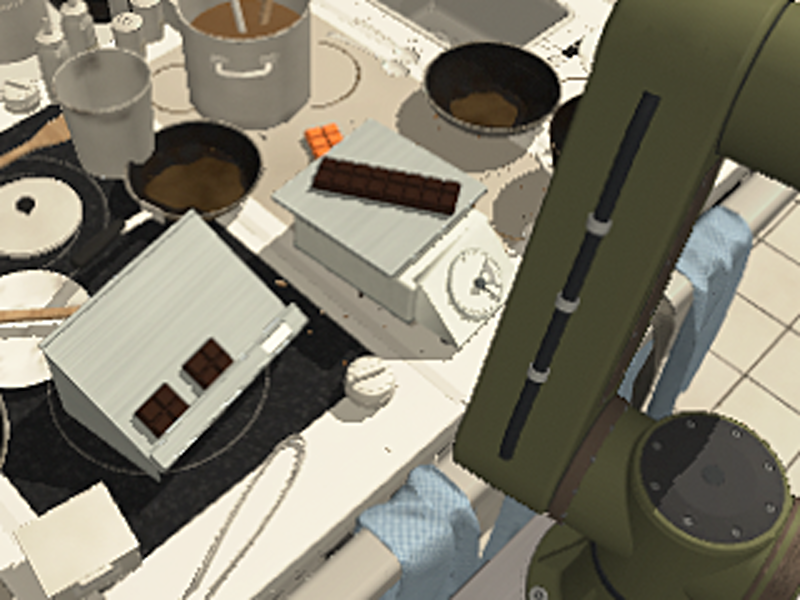

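```bash
cat > h.py <<'E'
import cv2,numpy as np
from cell import robot,viewer
np.set_printoptions(precision=4,suppress=True)
P={c:viewer.camera_params(c) for c in("scene","top")}
def ray(c,uv):
    p=P[c]; k=np.linalg.inv(p["K"])@[uv[0],uv[1],1.]
    d=k[:2].copy(); 
    for _ in range(10): d=k[:2]/(1+p["k1"]*(d@d))
    T=np.array(p["world_from_camera"]); v=T[:3,:3]@[*d,1]
    return T[:3,3],v/np.linalg.norm(v)
def tri(us,ut):
    A=np.zeros((3,3));b=np.zeros(3);R=[ray("scene",us),ray("top",ut)]
    for o,v in R: M=np.eye(3)-np.outer(v,v);A+=M;b+=M@o
    x=np.linalg.solve(A,b); return x,max(np.linalg.norm((np.eye(3)-np.outer(v,v))@(x-o)) for o,v in R)
def atz(c,uv,z): o,v=ray(c,uv); return o+v*(z-o[2])/v[2]
def proj(c,X):
    p=P[c];T=np.linalg.inv(p["world_from_camera"]);q=T[:3,:3]@np.asarray(X,float)+T[:3,3];d=q[:2]/q[2]
    d=d*(1+p["k1"]*(d@d)); return (p["K"]@[*d,1])[:2]
E
python3 - <<'E'
from h import *
ims={c:cv2.imread(f"pics/{c}0.png") for c in P}
for c,roi in (("top",(130,140,350,250)),("scene",(170,140,330,280))):
    g=ims[c].max(2); x0,y0,x1,y1=roi
    m=((g<110)&(ims[c][...,2].astype(int)-ims[c][...,0]>8)).astype(np.uint8); k=np.zeros_like(m);k[y0:y1,x0:x1]=m[y0:y1,x0:x1]
    k=cv2.morphologyEx(k,cv2.MORPH_CLOSE,np.ones((3,3)))
    for q in cv2.findContours(k,0,1)[0]:
        if cv2.contourArea(q)>100: r=cv2.minAreaRect(q);print(c,cv2.contourArea(q),np.array(r[0]),r[1:],cv2.boxPoints(r).round(1).tolist())
def crop(c,x0,y0,w,h,s): return cv2.resize(ims[c][y0:y0+h,x0:x0+w],None,fx=s,fy=s,interpolation=cv2.INTER_CUBIC)
A=crop("top",128,132,112,90,4);B=crop("top",276,238,60,60,6)
C=crop("scene",140,170,120,120,4) if 0 else crop("scene",144,170,112,60,4);D=crop("scene",300,180,50,40,6)
o=np.zeros((600,800,3),np.uint8)
def put(i,x,y): h=min(i.shape[0],600-y);w=min(i.shape[1],800-x);o[y:y+h,x:x+w]=i[:h,:w]
put(A,0,0);put(B,440,0);put(C,0,360);put(D,460,360);cv2.imwrite("pics/comp1.png",o)
E
```

```text
top 674.0 [181.5 228.5] ((29.0, 103.0), 90.0) [[130.0, 214.0], [233.0, 214.0], [233.0, 243.0], [130.0, 243.0]]
top 319.0 [155.5 196. ] ((16.0, 21.0), 90.0) [[145.0, 188.0], [166.0, 188.0], [166.0, 204.0], [145.0, 204.0]]
top 309.0 [186.5 195. ] ((16.0, 21.0), 90.0) [[176.0, 187.0], [197.0, 187.0], [197.0, 203.0], [176.0, 203.0]]
top 1520.0 [314.7199 199.1658] ((75.80003356933594, 21.573854446411133), 65.0952377319336) [[289.0, 169.3000030517578], [308.5, 160.1999969482422], [340.5, 229.0], [320.8999938964844, 238.10000610351562]]
scene 237.5 [194. 254.] ((14.142135620117188, 18.384775161743164), 45.0) [[182.5, 255.5], [195.5, 242.5], [205.5, 252.5], [192.5, 265.5]]
scene 225.0 [211.5 236.5] ((12.727920532226562, 19.798988342285156), 45.0) [[200.0, 239.0], [214.0, 225.0], [223.0, 234.0], [209.0, 248.0]]
scene 606.0 [318.5 249.5] ((59.0, 21.0), 90.0) [[308.0, 220.0], [329.0, 220.0], [329.0, 279.0], [308.0, 279.0]]
scene 744.5 [283.6731 164.6346] ((58.44260787963867, 15.49317455291748), 11.309932708740234) [[253.5, 166.5], [256.5, 151.3000030517578], [313.79998779296875, 162.8000030517578], [310.79998779296875, 178.0]]
scene 1165.5 [201.6883 160.6379] ((55.894657135009766, 39.81829071044922), 27.47443199157715) [[167.6999969482422, 165.39999389648438], [186.10000610351562, 130.10000610351562], [235.6999969482422, 155.89999389648438], [217.3000030517578, 191.1999969482422]]
```

View pics/comp1.png

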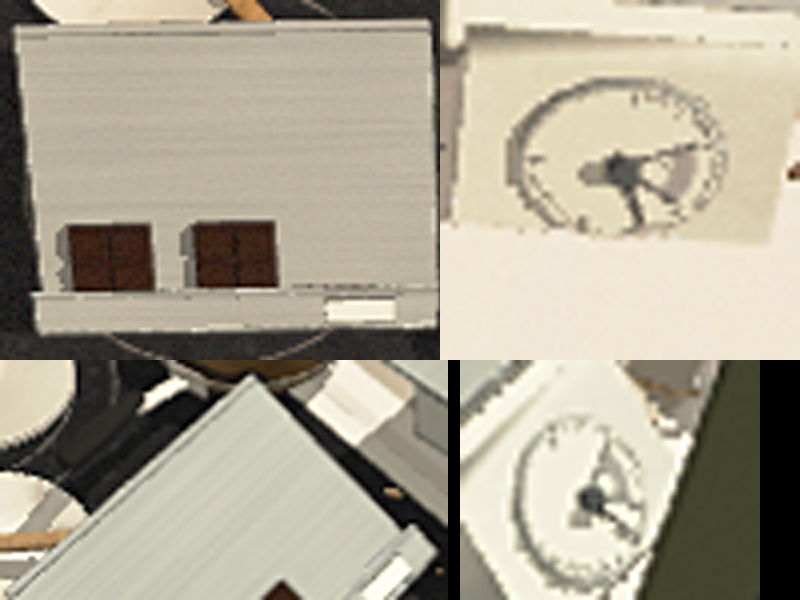

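```bash
cat > rk.py <<'E'
from h import *
from scipy.optimize import least_squares
def W(p,s,y,n):  # rack slope coords (m) -> world ; p=x,y,yaw,dz
    c,si=np.cos(np.pi/6),.5; x=-.09+s*c-n*si; z=.04+s*si+n*c+p[3]
    a=p[2]; return np.array([p[0]+x*np.cos(a)-y*np.sin(a),p[1]+x*np.sin(a)+y*np.cos(a),z])
E
python3 - <<'E'
from rk import *
print("long",tri((283.67,164.63),(314.72,199.17)))
a=tri((283,166.7),(313,198.3));print("platter",a)
L=[atz("top",u,.132) for u in [(289,169.3),(308.5,160.2),(340.5,229),(320.9,238.1)]]
print("long corners",np.array(L),"yaw",np.arctan2(*(((L[1]+L[0])-(L[2]+L[3]))[[1,0]])))
print("short",tri((194,254),(155.5,196)),tri((211.5,236.5),(186.5,195)))
t=lambda x,y:(128+x/4-.4,132+y/4-.4)
s=lambda x,y:(130+x/2.5-.3,90+y/2.5-.3)
F=[("top",t(153,224),(.072,.058,.016)),("top",t(70,225),(.072,.114,.016)),("top",t(276,222),(.072,-.028,.016)),("top",t(196,223),(.072,.028,.016)),
("top",t(361,310),(.011,-.086,.0215)),("scene",s(283,335),(.011,-.086,.0215)),
("top",t(16,26),(.209,.139,0)),("top",t(432,22),(.209,-.139,0)),("scene",s(195,211),(.209,-.139,0)),("scene",s(43,345),(.209,.139,0)),
("scene",s(213,338),(.072,-.028,.016)),("scene",s(184,364),(.072,.028,.016)),("scene",s(162,383),(.072,.058,.016)),("scene",s(135,411),(.072,.114,.016)),
("scene",(232.1,221.2),(.036,-.086,0)),("top",(214.6,196.2),(.036,-.086,0))]
f=lambda p:np.concatenate([proj(c,W(p,*x))-u for c,u,x in F])
r=least_squares(f,[.45,.2,.15,0],loss="soft_l1");print(r.x);print(f(r.x).reshape(-1,2).round(1).tolist())
print("tag",W(r.x,.036,-.086,0),"home",W(r.x,.1,-.086,0),"A",W(r.x,.036,.086,0),W(r.x,.036,0,0))
# scale edges from t1 (2.5x from 90,90)
u=lambda x,y:(90+x/2.5-.3,90+y/2.5-.3)
Q=np.array([atz("top",u(*k),.116) for k in [(462,168),(655,180),(650,375),(450,363)]]);print("platter corners",Q,Q.mean(0))
for k in [(362,408)]: print("timer",atz("top",u(*k),.048))
print("tongs",atz("top",u(150,405),.01), "spoon",atz("top",u(648,500),.01), "pan rim", atz("top",u(480,120),.06),"pot",atz("top",u(650,65),.1))
E
```

```text
long (array([ 0.5759, -0.1756,  0.1237]), np.float64(0.0002065731420284033))
platter (array([ 0.5782, -0.1729,  0.1141]), np.float64(0.0014776404676310416))
long corners [[ 0.6441 -0.0974  0.132 ]
 [ 0.6768 -0.1456  0.132 ]
 [ 0.5061 -0.2499  0.132 ]
 [ 0.4752 -0.2026  0.132 ]] yaw 0.5527985417245301
short (array([0.53  , 0.2549, 0.0746]), np.float64(0.0010782627898350517)) (array([0.5473, 0.1725, 0.0669]), np.float64(0.001543480090636825))
[ 0.5972  0.1769  0.1619 -0.0008]
[[-0.6, 0.4], [-0.3, 0.4], [0.1, 0.6], [-0.4, 0.5], [0.6, -0.1], [-2.8, 1.7], [0.6, -0.4], [0.7, -0.5], [-1.0, -0.4], [-2.2, 0.3], [-0.3, -1.1], [-0.6, 0.2], [1.6, -1.0], [-0.3, 0.2], [0.3, 0.4], [4.1, 1.7]]
tag [0.553  0.0826 0.0572] home [0.6077 0.0915 0.0892] A [0.5253 0.2523 0.0572] [0.5391 0.1675 0.0572]
platter corners [[ 0.6771 -0.0547  0.116 ]
 [ 0.695  -0.2634  0.116 ]
 [ 0.4842 -0.2797  0.116 ]
 [ 0.4654 -0.0717  0.116 ]] [ 0.5804 -0.1674  0.116 ]
timer [0.4093 0.0152 0.048 ]
tongs [0.3788 0.2556 0.01  ] spoon [ 0.3587 -0.3145  0.01  ] pan rim [ 0.754  -0.0678  0.06  ] pot [ 0.8329 -0.2473  0.1   ]
```

>>> send_rows([
  [[0.5,-0.24,0],0,85],
  [[1,-0.487,0],0,85],
  [[1,-0.487,0],0,85],
  [[1,-0.487,0],0,85],
  [[1,-0.487,0],0,85],
], newtons=40)

```text
time: 1.72
ee_pos: [0.3492, -0.3518, 0.2315]
ee_rot: [0.992, 0.125, 0.0, 0.0]
wrist_force: [-0.6, -1.7, 0.0]
opening: 0.0848
finger_force: 0.0
```

>>> send_rows([
  [[1,-0.487,0],-0.194,85],
  [[1,-0.487,0],-0.194,85],
  [[1,-0.487,0],-0.194,85],
  [[1,-0.487,0],-0.194,85],
  [[1,-0.487,0],-0.194,85],
])

```text
time: 2.35
ee_pos: [0.5617, -0.1721, 0.231]
ee_rot: [0.962, 0.274, -0.0, -0.0]
wrist_force: [-0.5, -0.4, -0.5]
opening: 0.0846
finger_force: 0.0
```

>>> send_rows([
  [[0.1,0.038,0.2],-0.194,85],
  [[0.1,0.038,0.36],0,85],
  [[0.1,0.038,0.456],0,85],
  [[0.1,0.038,0.456],0,85],
])

```text
time: 2.85
ee_pos: [0.5854, -0.1692, 0.1156]
ee_rot: [0.962, 0.273, -0.001, -0.001]
wrist_force: [-0.5, 0.7, 1.0]
opening: 0.0848
finger_force: 0.0
```

>>> send_rows([
  [[0,0,-0.004],0,50],
  [[0,0,-0.004],0,50],
  [[0,0,-0.004],0,50],
  [[0,0,-0.004],0,50],
  [[0,0,-0.004],0,50],
  [[0,0,-0.004],0,50],
], newtons=40)

```text
time: 3.6
ee_pos: [0.5862, -0.1695, 0.1183]
ee_rot: [0.962, 0.273, 0.0, 0.0]
wrist_force: [1.5, -0.7, 0.3]
opening: 0.0544
finger_force: 46.3
```

>>> send_rows([
  [[0,0,-0.06],0,50],
  [[0,0,-0.2],0,50],
  [[0,0,-0.4],0,50],
  [[0,0,-0.52],0,50],
  [[0,0,-0.52],0,50],
])

```text
time: 4.22
ee_pos: [0.5866, -0.1696, 0.2512]
ee_rot: [0.962, 0.273, 0.002, 0.001]
wrist_force: [0.1, 0.2, -3.8]
opening: 0.0543
finger_force: 46.0
```

```bash
python3 - <<'E'
from h import *
a=viewer.capture("top");b=viewer.capture("scene")
cv2.imwrite("pics/lift.png",np.vstack([cv2.resize(a[100:310,240:400],(400,525))[:300],cv2.resize(b[90:210,200:360],(400,300))]))
E
```

```text
(no output)
```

View pics/lift.png

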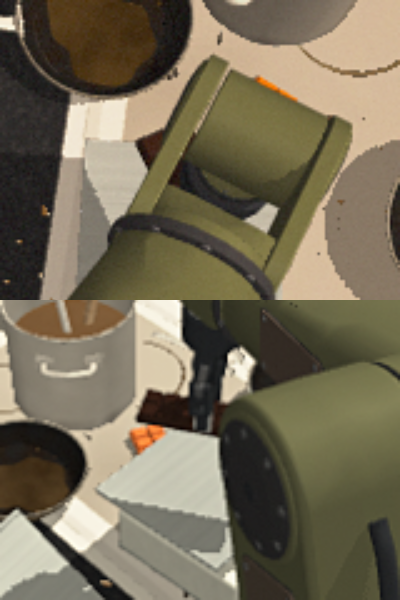

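```bash
python3 - <<'E'
from rk import *
im=cv2.imread("pics/top0.png").astype(float); g=im.sum(2)
# tag: white-excess weighted centroid
y0,y1,x0,x1=204,216,204,232
R=g[y0:y1,x0:x1]; print(R.astype(int)[:, ::1])
for r in (191,194,197,200): print(r,g[r,140:205].astype(int))
p=[0.5972,0.1769,0.1619,-.0008]
for y in(.114,.058,.028,-.028):print(y,proj("top",W(p,.05,y,.016)),proj("top",W(p,.05,y,.0)))
for s in(.001,.011,.02):print([proj("top",W(p,s,-.086+d,.0215)).round(2) for d in(-.023,.023)])
for r in (150,165,180): print(r,g[r,126:146].astype(int),g[r,228:246].astype(int))
for s in(.16,.1):print(proj("top",W(p,s,.139,0)),proj("top",W(p,s,-.139,0)))
E
```

```text
[[505 496 504 514 508 409 422 419 409 403 409 416 393 393 400 393 444 441
  448 454 445 444 454 435 451 447 451 451]
 [454 462 450 457 457 463 467 465 467 544 526 476 488 491 486 477 486 482
  485 483 479 483 464 405 416 489 500 495]
 [513 515 522 525 504 370 308 312 320 321 324 320 315 321 339 381 309 318
  308 311 319 312 372 528 523 526 525 531]
 [536 535 532 545 516 389 581 574 576 585 710 704 710 717 719 711 709 703
  713 710 712 704 628 536 551 549 548 552]
 [526 527 533 537 531 612 718 710 704 705 702 703 706 707 700 702 703 703
  701 703 705 704 633 538 537 544 537 537]
 [533 544 544 541 545 630 715 700 701 698 697 701 699 700 695 693 694 696
  693 700 694 696 629 531 536 544 539 542]
 [521 512 513 522 498 407 712 701 702 706 703 703 697 703 701 697 699 700
  694 701 700 703 630 508 523 532 527 523]
 [524 526 526 525 528 555 724 715 711 715 719 717 709 715 714 714 720 719
  711 718 713 716 632 523 525 526 528 520]
 [531 521 526 526 519 427 508 517 520 521 553 560 556 572 546 437 428 439
  432 444 447 488 439 537 543 531 534 521]
 [451 514 555 504 425 496 424 384 388 383 376 3
[... 1581 characters left out ...]
 212.26]), array([210.36, 212.45])]
[array([226.81, 208.89]), array([210.22, 209.08])]
[array([226.72, 205.84]), array([210.08, 206.03])]
150 [107 104  89 100  68  63 271 578 523 513 518 514 511 519 512 511 508 514
 509 507] [523 520 525 534 525 536 543 578 299 119 148 161 149 136 128 127 138 113]
165 [104  84  91  71 105 107  97 153 350 545 518 525 521 527 523 526 519 511
 523 519] [521 519 513 522 527 531 530 517 423 126  90  83 102 119 123  69 100 108]
180 [ 96 110  98  97  86  69  81 114 188 246 596 529 515 522 525 526 519 525
 525 526] [537 533 522 525 528 533 538 529 527 206  84  78  90 101  81  97 113  92]
[134.039  155.5812] [236.7182 154.4646]
[136.1591 176.8755] [237.18   175.7536]
```

>>> send_rows([
  [[0.15,-0.15,0],0.05,50],
  [[0.35,-0.36,0],0.12,50],
  [[0.58,-0.6,0],0.2,50],
  [[0.766,-0.788,0],0.249,50],
  [[0.766,-0.788,0],0.249,50],
  [[0.766,-0.788,0],0.249,50],
  [[0.766,-0.788,0],0.249,50],
])

```text
time: 5.2
ee_pos: [0.6454, 0.0982, 0.2469]
ee_rot: [0.997, 0.081, -0.001, 0.0]
wrist_force: [-0.3, -0.5, -2.6]
opening: 0.0542
finger_force: 46.0
```

```bash
python3 - <<'E'
from rk import *
a=viewer.capture("top");b=viewer.capture("scene");cv2.imwrite("pics/a2.png",a);cv2.imwrite("pics/b2.png",b)
s=robot.read_state();print(s["ee_pos"],s["ee_rot"],s["wrist_force"])
cv2.imwrite("pics/c2.png",np.vstack([cv2.resize(a[110:230,130:290],(400,300),interpolation=2),cv2.resize(b[110:230,160:320],(400,300),interpolation=2)]))
e=s["ee_pos"];q=s["ee_rot"];y=2*np.arctan2(q[1],q[0]);print("yaw",y)
for dx,dy,dz in[(-.112,-.028,.014),(-.112,.028,.014),(.088,-.028,.014),(.088,.028,.014),(-.112,.028,-.002)]:
    X=e+[dx*np.cos(y)-dy*np.sin(y),dx*np.sin(y)+dy*np.cos(y),dz];print(X,proj("top",X),proj("scene",X))
E
```

```text
[0.6456 0.0976 0.2477] [ 0.9968  0.08   -0.0006  0.0001] [ 0.6927 -0.0139 -1.6506]
yaw 0.1601920659097263
[0.5395 0.0521 0.2617] [223.9268 188.7405] [240.0032 176.8824]
[0.5306 0.1074 0.2617] [199.7672 188.9719] [227.5189 188.4943]
[0.7369 0.084  0.2617] [224.2356 107.8297] [190.1737 148.0192]
[0.728  0.1393 0.2617] [201.0454 108.035 ] [177.4434 158.1881]
[0.5306 0.1074 0.2457] [200.5888 190.4059] [227.8412 192.1431]
```

View pics/c2.png

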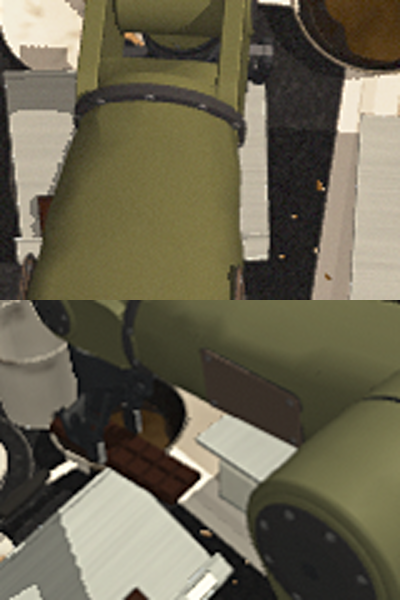

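```bash
python3 - <<'E'
from rk import *
b=cv2.imread("pics/b2.png");f=b.sum(2,dtype=int)
c=cv2.resize(b[160:205,195:255],(780,585),interpolation=cv2.INTER_NEAREST)
s=lambda u:(int((u[0]-195+.5)*13),int((u[1]-160+.5)*13))
for u in[(240.0,176.88),(227.52,188.49),(227.84,192.14),(190.2,148),(240.2,180.4)]: cv2.circle(c,s(u),4,(0,0,255),-1)
cv2.imwrite("pics/z2.png",c)
E
```

```text
(no output)
```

View pics/z2.png

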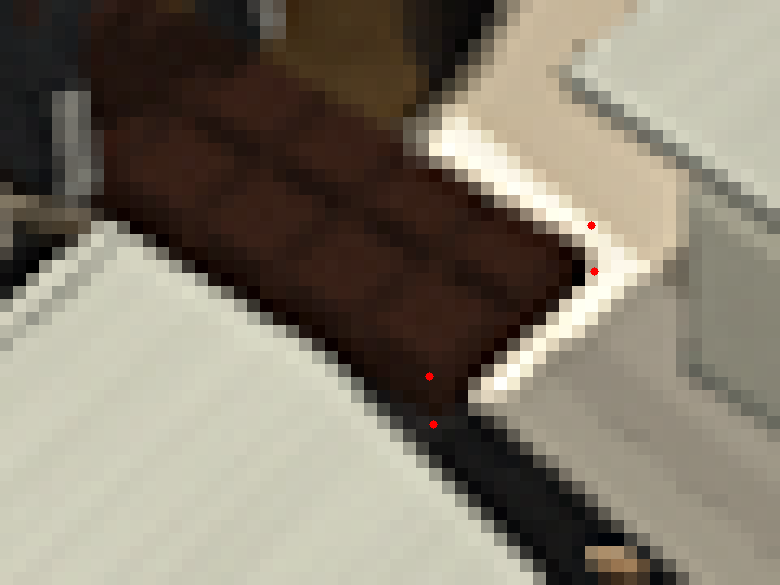

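>>> send_rows([
  [[0,0,0.15],0,50],
  [[0,0,0.3],0,50],
  [[0,0,0.38],0,50],
  [[0,0,0.41],0,50],
  [[0,0,0.44],0,50],
  [[0,0,0.47],0,50],
])

```text
time: 6.05
ee_pos: [0.6461, 0.0983, 0.1319]
ee_rot: [0.997, 0.08, 0.001, 0.0]
wrist_force: [-6.1, -1.6, 4.5]
opening: 0.0544
finger_force: 47.1
```

>>> send_rows([
  [[0,0,0.02],0,50],
  [[0,0,0.04],0,50],
  [[0,0,0.05],0,50],
  [[0,0,0.05],0,50],
])

```text
time: 6.55
ee_pos: [0.6462, 0.0985, 0.121]
ee_rot: [0.997, 0.08, 0.001, 0.0]
wrist_force: [-12.8, -4.5, 22.5]
opening: 0.0547
finger_force: 48.9
```

```bash
python3 - <<'E'
from rk import *
b=viewer.capture("scene");cv2.imwrite("pics/b3.png",b)
s=robot.read_state();print(s["ee_pos"],s["ee_rot"],s["wrist_force"],s["finger_force"])
cv2.imwrite("pics/c3.png",cv2.resize(b[175:265,165:265],(660,594),interpolation=2))
E
```

```text
[0.6462 0.0985 0.121 ] [0.9968 0.0804 0.0011 0.    ] [-13.8283  -3.9815  22.062 ] 48.90555381774902
```

View pics/c3.png

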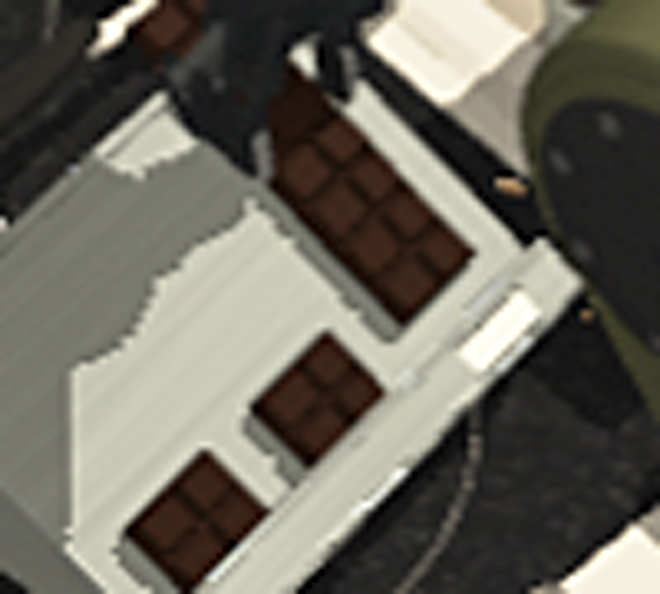

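>>> send_rows([
  [[0,0,-0.01],0,50],
  [[-0.03,0,0.007],0,50],
  [[-0.06,0,0.025],0,50],
  [[-0.086,0,0.04],0,50],
  [[-0.086,0,0.04],0,50],
])

```text
time: 7.22
ee_pos: [0.6238, 0.0953, 0.1081]
ee_rot: [0.997, 0.081, -0.0, -0.0]
wrist_force: [-5.9, -1.2, 6.0]
opening: 0.0542
finger_force: 47.1
```

>>> send_rows([
  [[-0.02,0,0.0115],0,50],
  [[-0.035,0,0.02],0,50],
  [[-0.048,0,0.0275],0,50],
  [[-0.048,0,0.0275],0,50],
])

```text
time: 7.72
ee_pos: [0.6123, 0.0934, 0.1014]
ee_rot: [0.997, 0.081, 0.0, -0.0]
wrist_force: [-2.8, -0.7, 5.9]
opening: 0.0544
finger_force: 47.1
```

```bash
python3 - <<'E'
from rk import *
b=viewer.capture("scene");cv2.imwrite("pics/b4.png",b)
s=robot.read_state();print(s["ee_pos"],s["wrist_force"])
cv2.imwrite("pics/c4.png",cv2.resize(b[175:265,165:265],(660,594),interpolation=2))
E
```

```text
[0.6123 0.0935 0.1014] [-2.9981 -0.6405  5.9154]
```

View pics/c4.png

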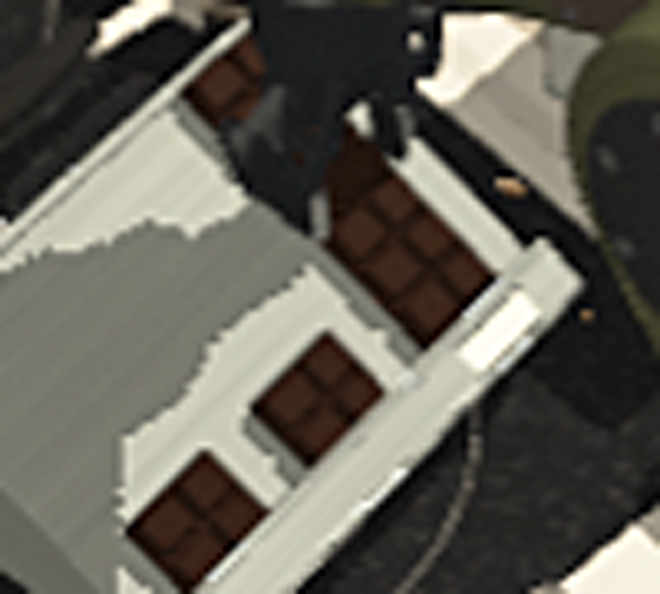

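>>> send_rows([
  [[-0.01,0,0.0058],0,50],
  [[-0.014,0,0.008],0,50],
  [[-0.014,0,0.008],0,50],
])

```text
time: 8.15
ee_pos: [0.6092, 0.0929, 0.0996]
ee_rot: [0.997, 0.081, 0.001, -0.0]
wrist_force: [-1.5, -0.1, 6.2]
opening: 0.0542
finger_force: 47.2
```

>>> send_rows([
  [[-0.01,0,0.0058],0,50],
  [[-0.014,0,0.008],0,50],
  [[-0.014,0,0.008],0,50],
])

```text
time: 8.52
ee_pos: [0.6077, 0.0928, 0.0987]
ee_rot: [0.997, 0.081, 0.004, -0.0]
wrist_force: [11.5, 3.5, 5.5]
opening: 0.0545
finger_force: 47.0
```

>>> send_rows([
  [[0.01,0,-0.006],0,75],
  [[0.01,0,-0.006],0,75],
  [[0.01,0,-0.006],0,75],
  [[0.01,0,-0.05],0,75],
  [[0.01,0,-0.2],0,70],
  [[0.01,0,-0.4],0,70],
  [[0.01,0,-0.4],0,70],
])

```text
time: 9.4
ee_pos: [0.6096, 0.0928, 0.2024]
ee_rot: [0.997, 0.081, 0.004, -0.0]
wrist_force: [0.2, 0.6, 0.0]
opening: 0.0697
finger_force: 0.0
```

```bash
python3 - <<'E'
from rk import *
b=viewer.capture("scene");cv2.imwrite("pics/b5.png",b)
s=robot.read_state();print(s["ee_pos"],s["ee_rot"],s["wrist_force"],s["opening"])
cv2.imwrite("pics/c5.png",cv2.resize(b[150:270,145:265],(600,600),interpolation=2))
E
```

```text
[0.6088 0.0927 0.1997] [ 0.9967  0.0806  0.0019 -0.    ] [ 0.3935 -0.6997 -0.4802] 0.07006277870180572
```

View pics/c5.png

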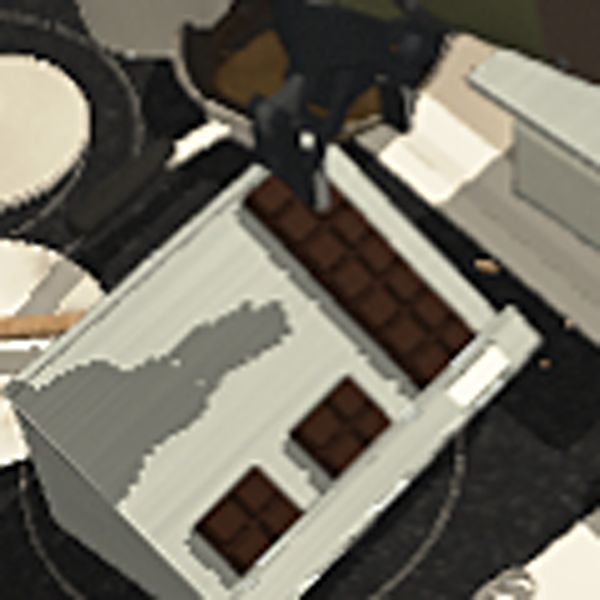

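>>> send_rows([
  [[-0.1,-0.18,0],0,70],
  [[-0.188,-0.344,0.05],0,70],
  [[-0.188,-0.344,0.2],0,70],
  [[-0.188,-0.344,0.38],0,70],
  [[-0.188,-0.344,0.48],0,70],
  [[-0.188,-0.344,0.525],0,70],
  [[-0.188,-0.344,0.525],0,70],
])

```text
time: 10.32
ee_pos: [0.5479, 0.1699, 0.0658]
ee_rot: [0.997, 0.081, -0.001, 0.0]
wrist_force: [0.1, 0.6, 0.6]
opening: 0.0703
finger_force: 0.0
```

>>> send_rows([
  [[0,0,-0.004],0,50],
  [[0,0,-0.004],0,50],
  [[0,0,-0.004],0,50],
  [[0,0,-0.004],0,50],
  [[0,0,-0.004],0,50],
], newtons=40)

```text
time: 10.95
ee_pos: [0.5486, 0.1701, 0.0684]
ee_rot: [0.997, 0.081, 0.001, -0.0]
wrist_force: [-1.9, -0.3, 7.1]
opening: 0.055
finger_force: 43.0
```

>>> send_rows([
  [[0.03,0,-0.019],0,50],
  [[0.07,0,-0.042],0,50],
  [[0.11,0,-0.066],0,50],
  [[0.15,0,-0.09],0,50],
  [[0.15,0,-0.2],0,50],
  [[0.15,0,-0.4],0,50],
  [[0.15,0,-0.6],0,50],
  [[0.15,0,-0.72],0,50],
  [[0.15,0,-0.72],0,50],
])

```text
time: 12.08
ee_pos: [0.5862, 0.1762, 0.2499]
ee_rot: [0.997, 0.081, 0.003, -0.0]
wrist_force: [-0.5, 0.5, -1.7]
opening: 0.0549
finger_force: 42.6
```

```bash
python3 - <<'E'
from rk import *
b=viewer.capture("scene");cv2.imwrite("pics/b6.png",b)
s=robot.read_state();print(s["ee_pos"],s["ee_rot"],s["wrist_force"],s["opening"])
cv2.imwrite("pics/c6.png",cv2.resize(b[110:260,145:295],(600,600),interpolation=2))
E
```

```text
[0.5855 0.176  0.2477] [ 0.9967  0.0806  0.0008 -0.0001] [ 0.7209 -0.3938 -0.3691] 0.05474745461363841
```

View pics/c6.png

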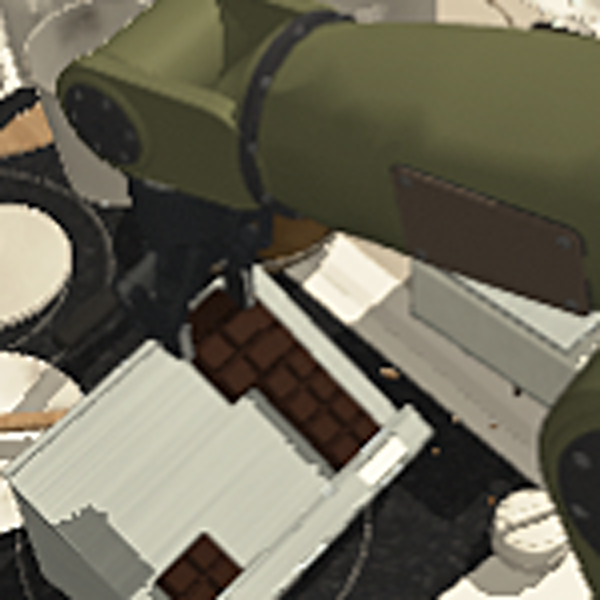

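>>> send_rows([
  [[-0.03,0.2,0],0,50],
  [[-0.07,0.45,0],0,50],
  [[-0.1,0.7,0],0,50],
  [[-0.13,0.95,0],0,50],
  [[-0.133,1,0],0,50],
])

```text
time: 12.75
ee_pos: [0.592, -0.0795, 0.2453]
ee_rot: [0.997, 0.079, -0.001, -0.0]
wrist_force: [0.1, 1.5, -0.8]
opening: 0.0548
finger_force: 42.7
```

>>> send_rows([
  [[-0.03,0.22,0],0.02,50],
  [[-0.06,0.42,0],0.04,50],
  [[-0.078,0.579,0],0.052,50],
  [[-0.078,0.579,0.1],0.052,50],
  [[-0.078,0.579,0.25],0.052,50],
  [[-0.078,0.579,0.28],0.052,50],
  [[-0.078,0.579,0.28],0.052,50],
])

```text
time: 13.62
ee_pos: [0.5967, -0.2217, 0.1772]
ee_rot: [0.999, 0.04, -0.0, -0.0]
wrist_force: [-0.1, 0.6, 0.2]
opening: 0.0546
finger_force: 42.7
```

>>> send_rows([
  [[0,0,0.03],0,50],
  [[0,0,0.06],0,50],
  [[0,0,0.09],0,50],
  [[0,0,0.12],0,50],
  [[0,0,0.15],0,50],
  [[0,0,0.18],0,50],
  [[0,0,0.18],0,50],
], newtons=20)

```text
time: 14.5
ee_pos: [0.5964, -0.2221, 0.1318]
ee_rot: [0.999, 0.04, -0.0, -0.0]
wrist_force: [0.1, -0.2, 2.8]
opening: 0.0547
finger_force: 43.2
```

>>> send_rows([
  [[0,0,0.03],0,50],
  [[0,0,0.06],0,50],
  [[0,0,0.08],0,50],
  [[0,0,0.08],0,50],
])

```text
time: 15.0
ee_pos: [0.5973, -0.2223, 0.1131]
ee_rot: [0.999, 0.04, 0.001, 0.001]
wrist_force: [3.8, 0.8, 6.8]
opening: 0.0546
finger_force: 46.6
```

>>> send_rows([
  [[0,0,0.015],0,50],
  [[0,0,0.03],0,50],
  [[0,0,0.03],0,50],
])

```text
time: 15.38
ee_pos: [0.5972, -0.2223, 0.1055]
ee_rot: [0.999, 0.04, 0.001, 0.001]
wrist_force: [4.6, 0.2, 7.3]
opening: 0.0548
finger_force: 47.6
```

```bash
python3 - <<'E'
from rk import *
b=viewer.capture("scene");a=viewer.capture("top");cv2.imwrite("pics/b7.png",b);cv2.imwrite("pics/a7.png",a)
for c in P:
  for q in("platter_top","short_a","long_bar"): print(c,q,[(np.round(d["xy"],1).tolist(),round(d["confidence"],2)) for d in viewer.mark_of(c,q)[:4]])
for z in (.104,.125):
  print(z,proj("scene",[.579,-.17,z]),proj("top",[.579,-.17,z]))
m=((b.max(2)<110)&(b[...,2].astype(int)-b[...,0]>8)).astype(np.uint8)
for q in cv2.findContours(cv2.morphologyEx(m,3,np.ones((3,3))),0,1)[0]:
  A=cv2.contourArea(q)
  if 60<A<1200:print(A,cv2.minAreaRect(q))
E
```

```text
scene platter_top [([279.5, 168.4], 0.58)]
scene short_a [([194.8, 255.8], 0.82), ([262.2, 148.7], 0.45)]
scene long_bar [([218.0, 204.7], 0.57)]
top platter_top [([309.2, 200.6], 0.66)]
top short_a [([154.9, 199.6], 0.63), ([345.2, 143.9], 0.51)]
top long_bar [([214.0, 178.0], 0.9), ([187.5, 182.9], 0.24)]
0.104 [281.696  168.9195] [311.6727 199.0502]
0.125 [281.9591 164.7159] [312.7768 197.5565]
127.5 ((104.89414978027344, 362.0810852050781), (12.813529014587402, 73.55260467529297), 46.1934928894043)
242.5 ((195.25003051757812, 252.75003051757812), (14.142135620117188, 26.16295051574707), 45.0)
823.0 ((24.080768585205078, 258.1038513183594), (40.08613967895508, 54.873294830322266), 25.559965133666992)
273.0 ((170.92291259765625, 261.1360168457031), (64.53617858886719, 11.222793579101562), 40.855377197265625)
255.5 ((19.896808624267578, 217.8306427001953), (13.982535362243652, 46.809234619140625), 71.17529296875)
396.5 ((388.6466064453125, 219.4464874267578), (40.86641311645508, 24.43910789489746), 64.23066711425781)
848.0 ((216.5000457763672, 205.00003051757812), (55.86143493652344
[... 231 characters left out ...]
8140754699707)
546.5 ((57.06922912597656, 146.74615478515625), (20.96186637878418, 32.86920166015625), 60.2551155090332)
63.5 ((119.058837890625, 135.7353057861328), (11.64171028137207, 8.973817825317383), 75.96376037597656)
157.5 ((485.16864013671875, 62.695255279541016), (13.461540222167969, 19.923078536987305), 22.61986541748047)
260.0 ((85.86756896972656, 69.19459533691406), (44.11288070678711, 10.072442054748535), 72.89727020263672)
81.0 ((252.75575256347656, 46.913116455078125), (6.584880828857422, 24.220911026000977), 13.240520477294922)
508.5 ((227.25003051757812, 49.250003814697266), (35.33634948730469, 29.02215003967285), 10.007980346679688)
207.5 ((14.5, 53.0), (42.0, 17.0), 90.0)
```

>>> send_rows([
  [[0,0,0.008],0,50],
  [[0,0,0.012],0,50],
  [[0,0,0.012],0,50],
])

```text
time: 16.15
ee_pos: [0.5974, -0.2223, 0.1034]
ee_rot: [0.999, 0.04, 0.002, 0.001]
wrist_force: [1.8, 2.0, 13.4]
opening: 0.0548
finger_force: 48.5
```

>>> send_rows([
  [[0,0,0.008],0,50],
  [[0,0,0.012],0,50],
  [[0,0,0.012],0,50],
])

```text
time: 16.52
ee_pos: [0.5976, -0.2224, 0.103]
ee_rot: [0.999, 0.04, 0.002, 0.001]
wrist_force: [-10.0, 6.5, 35.6]
opening: 0.0551
finger_force: 51.1
```

>>> send_rows([
  [[0,0,-0.03],0,50],
  [[0,0,-0.06],0,50],
  [[0,0,-0.085],0,50],
  [[0,0,-0.098],0,50],
  [[0,0,-0.098],0,50],
  [[0,0,-0.098],0,50],
])

```text
time: 17.27
ee_pos: [0.5963, -0.2221, 0.1228]
ee_rot: [0.999, 0.04, -0.0, -0.0]
wrist_force: [0.3, 0.1, 0.4]
opening: 0.0547
finger_force: 47.2
```

>>> send_rows([
  [[0,0,0],0,56],
  [[0,0,0],0,58],
  [[0,0,0],0,62],
  [[0,0,0],0,68],
  [[0,0,-0.02],0,75],
  [[0,0,-0.1],0,75],
  [[0,0,-0.3],0,75],
  [[0,0,-0.45],0,75],
  [[0,0,-0.45],0,75],
])

```text
time: 18.4
ee_pos: [0.5973, -0.2225, 0.2395]
ee_rot: [0.999, 0.04, 0.003, 0.001]
wrist_force: [0.5, -0.2, 0.2]
opening: 0.0751
finger_force: 0.0
```

>>> send_rows([
  [[-0.01,-0.2,0],0,70],
  [[-0.02,-0.45,0],0,70],
  [[-0.04,-0.7,0],0,70],
  [[-0.05,-0.95,0],0,70],
  [[-0.05,-1,0],0,70],
])

```text
time: 19.02
ee_pos: [0.5633, 0.0292, 0.2352]
ee_rot: [0.999, 0.042, -0.0, -0.0]
wrist_force: [1.0, -0.4, -0.1]
opening: 0.0703
finger_force: 0.0
```

>>> send_rows([
  [[-0.02,-0.2,0],-0.02,70],
  [[-0.03,-0.45,0],-0.04,70],
  [[-0.04,-0.7,0],-0.052,70],
  [[-0.047,-0.9,0],-0.052,70],
  [[-0.047,-0.922,0.1],-0.052,70],
  [[-0.047,-0.922,0.1],-0.052,70],
])

```text
time: 19.77
ee_pos: [0.5333, 0.2546, 0.2084]
ee_rot: [0.997, 0.081, -0.002, 0.001]
wrist_force: [-0.5, -0.5, 0.8]
opening: 0.0698
finger_force: 0.0
```

```bash
python3 - <<'E'
from rk import *
b=viewer.capture("scene");a=viewer.capture("top");cv2.imwrite("pics/b8.png",b);cv2.imwrite("pics/a8.png",a)
s=robot.read_state();print(s["ee_pos"],s["ee_rot"])
for c,i in(("scene",b),("top",a)):
  m=((i.max(2)<110)&(i[...,2].astype(int)-i[...,0]>8)).astype(np.uint8)
  for q in cv2.findContours(cv2.morphologyEx(m,3,np.ones((3,3))),0,1)[0]:
    A=cv2.contourArea(q);r=cv2.minAreaRect(q)
    if 60<A<1600 and 130<r[0][0]<350 and 120<r[0][1]<270:print(c,A,r)
  for q in("short_a","long_bar","platter_top"): print(c,q,[(np.round(d["xy"],1).tolist(),round(d["confidence"],2)) for d in viewer.mark_of(c,q)[:4]])
p=[0.5972,0.1769,0.1619,-.0008]
for c in P: print(c,"home",proj(c,W(p,.1,-.086,.0)),"bar1 ctr top",proj(c,[.579,-.2225,.141]), proj(c,[.579,-.2225,.125]))
E
```

```text
[0.5344 0.2541 0.2109] [ 0.9968  0.0802 -0.0001  0.0001]
scene 239.5 ((193.25003051757812, 254.75003051757812), (14.142135620117188, 20.50609588623047), 45.0)
scene 271.5 ((169.28176879882812, 258.8536071777344), (62.065059661865234, 9.514164924621582), 41.987213134765625)
scene short_a [([197.7, 258.4], 0.72), ([262.1, 148.5], 0.43)]
scene long_bar [([218.3, 206.9], 0.88)]
scene platter_top []
top 547.5 ((332.5, 201.5), (27.0, 21.0), 90.0)
top 1230.0 ((216.0, 173.49996948242188), (21.999996185302734, 64.99998474121094), 0.0)
top 99.5 ((246.0, 138.5), (29.0, 20.0), 90.0)
top 93.5 ((205.0, 127.0), (18.0, 32.0), 90.0)
top short_a [([152.2, 201.2], 0.71), ([344.7, 144.3], 0.58)]
top long_bar [([216.4, 174.4], 0.56)]
top platter_top [([311.1, 195.2], 0.81)]
scene home [218.9284 207.4066] bar1 ctr top [292.7683 154.0312] [292.479  157.3056]
top home [217.9385 175.9678] bar1 ctr top [333.7133 199.3505] [332.5603 200.486 ]
```

>>> send_rows([
  [[0,-0.003,0.2],0,70],
  [[0,-0.003,0.4],0,70],
  [[0,-0.003,0.5],0,70],
  [[0,-0.003,0.562],0,70],
  [[0,-0.003,0.562],0,70],
])

```text
time: 20.8
ee_pos: [0.5338, 0.2555, 0.0699]
ee_rot: [0.997, 0.081, -0.0, 0.0]
wrist_force: [-0.4, 0.3, 0.1]
opening: 0.0702
finger_force: 0.0
```

>>> send_rows([
  [[0,0,0],0,50],
  [[0,0,0],0,50],
  [[0,0,0],0,50],
  [[0,0,0],0,50],
  [[0,0,0],0,50],
], newtons=30)

```text
time: 21.42
ee_pos: [0.5345, 0.2559, 0.0717]
ee_rot: [0.997, 0.081, 0.001, -0.0]
wrist_force: [-1.6, -1.1, 6.5]
opening: 0.0551
finger_force: 32.4
```

Same sequence: slide up the slope, then lift.

>>> send_rows([
  [[0.03,0,-0.019],0,50],
  [[0.07,0,-0.042],0,50],
  [[0.11,0,-0.066],0,50],
  [[0.15,0,-0.09],0,50],
  [[0.15,0,-0.2],0,50],
  [[0.15,0,-0.4],0,50],
  [[0.15,0,-0.6],0,50],
  [[0.15,0,-0.7],0,50],
  [[0.15,0,-0.7],0,50],
])

```text
time: 22.55
ee_pos: [0.5718, 0.2619, 0.2473]
ee_rot: [0.997, 0.081, 0.002, -0.001]
wrist_force: [-0.6, 0.5, -2.0]
opening: 0.0549
finger_force: 32.2
```

>>> send_rows([
  [[-0.02,0.2,0],0,50],
  [[-0.05,0.45,0],0,50],
  [[-0.07,0.7,0],0,50],
  [[-0.09,0.95,0],0,50],
  [[-0.096,1,0],0,50],
])

```text
time: 23.18
ee_pos: [0.5873, 0.0077, 0.2435]
ee_rot: [0.997, 0.079, -0.001, 0.0]
wrist_force: [-0.4, 0.3, -1.1]
opening: 0.0551
finger_force: 32.2
```

>>> send_rows([
  [[-0.02,0.2,0],0.02,50],
  [[-0.04,0.4,0],0.04,50],
  [[-0.05,0.524,0],0.052,50],
  [[-0.05,0.524,0.1],0.052,50],
  [[-0.05,0.524,0.25],0.052,50],
  [[-0.05,0.524,0.28],0.052,50],
  [[-0.05,0.524,0.28],0.052,50],
])

```text
time: 24.05
ee_pos: [0.5963, -0.1198, 0.1752]
ee_rot: [0.999, 0.04, -0.0, -0.0]
wrist_force: [-0.5, 0.0, -0.2]
opening: 0.0554
finger_force: 32.2
```

>>> send_rows([
  [[0,0,0.03],0,50],
  [[0,0,0.06],0,50],
  [[0,0,0.09],0,50],
  [[0,0,0.12],0,50],
  [[0,0,0.15],0,50],
  [[0,0,0.18],0,50],
  [[0,0,0.21],0,50],
  [[0,0,0.24],0,50],
  [[0,0,0.26],0,50],
  [[0,0,0.26],0,50],
])

```text
time: 25.3
ee_pos: [0.5965, -0.1203, 0.1103]
ee_rot: [0.999, 0.04, 0.001, 0.0]
wrist_force: [2.8, -0.5, 4.5]
opening: 0.0553
finger_force: 36.3
```

>>> send_rows([
  [[0,0,0.015],0,50],
  [[0,0,0.023],0,50],
  [[0,0,0.023],0,50],
])

```text
time: 25.68
ee_pos: [0.5969, -0.1204, 0.1065]
ee_rot: [0.999, 0.04, 0.001, 0.0]
wrist_force: [-4.4, 1.9, 19.8]
opening: 0.0552
finger_force: 38.2
```

>>> send_rows([
  [[0,0,0.006],0,50],
  [[0,0,0.008],0,50],
  [[0,0,0.008],0,50],
])

```text
time: 26.05
ee_pos: [0.5972, -0.1204, 0.1061]
ee_rot: [0.999, 0.04, 0.002, 0.001]
wrist_force: [-10.3, 3.5, 34.8]
opening: 0.0555
finger_force: 40.1
```

>>> send_rows([
  [[0,0,-0.02],0,50],
  [[0,0,-0.04],0,50],
  [[0,0,-0.06],0,50],
  [[0,0,-0.078],0,50],
  [[0,0,-0.078],0,50],
  [[0,0,-0.078],0,50],
])

```text
time: 26.8
ee_pos: [0.596, -0.1202, 0.1216]
ee_rot: [0.999, 0.04, -0.0, -0.0]
wrist_force: [0.4, -0.4, 0.0]
opening: 0.0548
finger_force: 36.5
```

>>> send_rows([
  [[0,0,0],0,56],
  [[0,0,0],0,58],
  [[0,0,0],0,62],
  [[0,0,0],0,68],
  [[0,0,-0.02],0,72],
  [[0,0,-0.1],0,72],
  [[0,0,-0.3],0,72],
  [[0,0,-0.5],0,72],
  [[0,0,-0.6],0,72],
])

```text
time: 27.92
ee_pos: [0.5965, -0.1203, 0.2755]
ee_rot: [0.999, 0.04, 0.002, 0.001]
wrist_force: [-1.1, -0.6, 0.1]
opening: 0.0717
finger_force: 0.0
```

>>> send_rows([
  [[-0.2,0.2,0],0,72],
  [[-0.45,0.45,0],0,72],
  [[-0.6,0.7,0],0,72],
  [[-0.75,0.95,0],0,72],
  [[-0.9,1,0],0,72],
  [[-0.9,1,0],0,72],
])

```text
time: 28.68
ee_pos: [0.3895, -0.3893, 0.2723]
ee_rot: [0.999, 0.038, 0.0, 0.0]
wrist_force: [1.4, 0.1, -0.2]
opening: 0.0718
finger_force: 0.0
```

>>> send_rows([
  [[-0.2,0.2,0],0,72],
  [[-0.35,0.35,0],0,72],
  [[-0.35,0.5,0],0,72],
  [[-0.35,0.5,0],0,72],
])

```text
time: 29.18
ee_pos: [0.3136, -0.5205, 0.2714]
ee_rot: [0.999, 0.039, -0.0, -0.0]
wrist_force: [0.1, 0.5, -0.1]
opening: 0.0719
finger_force: 0.0
```

```bash
python3 - <<'E'
from rk import *
b=viewer.capture("scene");a=viewer.capture("top");cv2.imwrite("pics/b9.png",b);cv2.imwrite("pics/a9.png",a)
s=robot.read_state();print(s["ee_pos"],s["time"])
for c,i in(("scene",b),("top",a)):
  m=((i.max(2)<110)&(i[...,2].astype(int)-i[...,0]>8)).astype(np.uint8)
  for q in cv2.findContours(cv2.morphologyEx(m,3,np.ones((3,3))),0,1)[0]:
    A=cv2.contourArea(q);r=cv2.minAreaRect(q)
    if 100<A<1600 and 130<r[0][0]<350 and 120<r[0][1]<270:print(c,A,r)
  for q in("short_a","long_bar","platter_top","needle_tip","target_mid"): print(c,q,[(np.round(d["xy"],1).tolist(),round(d["confidence"],2)) for d in viewer.mark_of(c,q)[:4]])
p=[0.5972,0.1769,0.1619,-.0008]
for c in P: print(c,"home",proj(c,W(p,.1,-.086,.0)),"top-face ctr",proj(c,W(p,.115,-.086,.016)))
print(((a[238:298,276:336].astype(int).sum(2))//80)[22:42,8:52:1].tolist().__str__().replace(", ","").replace("[","\n").replace("]",""))
E
```

```text
[ 0.3145 -0.5186  0.2718] 29.275
scene 244.5 ((168.02452087402344, 258.06414794921875), (50.86362838745117, 9.398715019226074), 42.51044845581055)
scene 833.0 ((214.96788024902344, 204.05963134765625), (52.81591796875, 18.890365600585938), 46.7357063293457)
scene 277.5 ((272.5384216308594, 172.69229125976562), (22.188007354736328, 16.641006469726562), 33.6900634765625)
scene 268.5 ((292.88763427734375, 157.67977905273438), (21.94195556640625, 15.899969100952148), 32.00538635253906)
scene 1159.5 ((199.66981506347656, 164.09432983398438), (38.18623352050781, 71.01541137695312), 74.05460357666016)
scene short_a [([295.5, 157.8], 0.55), ([257.7, 148.5], 0.41)]
scene long_bar [([219.1, 205.8], 0.87)]
scene platter_top [([282.1, 166.7], 0.61)]
scene needle_tip []
scene target_mid [([325.3, 197.4], 0.44)]
top 425.5 ((182.76107788085938, 226.2264862060547), (23.6447696685791, 57.031089782714844), 88.66777801513672)
top 143.0 ((224.85545349121094, 218.3544464111328), (15.75279426574707, 28.390628814697266), 57.7243537902832)
top 547.5 ((332.1600341796875, 201.6199951171875), (21.7997169494628
[... 1019 characters left out ...]
5443444355865556876757777
78855586778878875554123335887575556876667777
78755578887778755554233334788765556886767777
78755575887788755554333332234666667886677777
88755476687787875555422334356234568757677777
77877568688777787788865587545543235667677777
88887547746887778888887888875456632387777777
88888745576877788778887787887435886557777777
88888755567687787877778777788886786577777777
78888877557768888777777777788765887777777777
87877788755776746878887778878887577777777777
87778878874557646877878887766657777777777777
88888788868888756768876576877677777777777777
88888888888888888787777777787788777777777777
66666888888888888888888888888888888888888877
55555668888888888888888888888888888888888888
```

```bash
python3 - <<'E'
from rk import *
p=[0.5972,0.1769,0.1619,-.0008]
a=cv2.imread("pics/a9.png");a0=cv2.imread("pics/top0.png");g=a.sum(2,dtype=int);g0=a0.sum(2,dtype=int)
for s in(.195,.2,.205,.21):print(s,proj("top",W(p,s,-.086,.016)))
print("far",[g[134:148,c].tolist() for c in(210,216,222)])
print("short ref pred",proj("top",W(p,.072,.01,.016)),[g0[182:192,c].tolist() for c in(182,190)])
# pocket-side lines: bar col edges at rows
for r in(150,170,190):print(r,g[r,200:232].tolist())
E
```

```text
0.195 [216.2517 143.1416]
0.2 [216.1829 141.2774]
0.205 [216.1139 139.4079]
0.21 [216.0447 137.5332]
far [[98, 257, 131, 524, 576, 441, 560, 193, 110, 132, 123, 110, 134, 101], [141, 128, 98, 539, 577, 426, 565, 201, 79, 81, 103, 57, 100, 105], [109, 105, 117, 549, 565, 396, 562, 202, 85, 113, 131, 125, 139, 125]]
short ref pred [182.8167 187.8065] [[514, 507, 528, 524, 544, 327, 137, 110, 123, 120], [532, 517, 524, 532, 560, 246, 113, 105, 110, 139]]
150 [533, 539, 513, 329, 335, 256, 87, 100, 95, 61, 69, 100, 100, 81, 89, 114, 113, 62, 88, 112, 102, 120, 83, 106, 81, 113, 279, 563, 543, 537, 543, 531]
170 [528, 526, 538, 535, 348, 340, 270, 83, 125, 89, 106, 114, 132, 104, 112, 123, 121, 77, 119, 123, 80, 116, 116, 114, 113, 92, 161, 360, 551, 540, 539, 538]
190 [534, 531, 539, 532, 323, 353, 345, 195, 65, 131, 129, 109, 130, 124, 147, 125, 103, 81, 112, 115, 129, 99, 117, 109, 129, 130, 112, 230, 571, 545, 538, 540]
```

```bash
python3 -c "
from cell import robot
print(robot.close_job())"
```

```text
the job is handed in; nothing more can be done
None
```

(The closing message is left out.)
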